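Trip the tip bucket with the lug socket and reset it

ROBOT

A 6-joint arm with a two-finger parallel gripper is mounted at the origin on the work surface. World frame = base frame: x ahead of the robot, y to its left, z up, the work surface at z = 0. Lengths are in m, angles in rad, forces in N, time in s.
With the tool pointing down it reaches from about 0.35 to 0.975 m from the base axis. Payload 7.1 kg.
Tool frame: the origin (TCP) lies at the very end of the fingers, on their centre line; the grasp point (between the pads) lies 19 mm behind it (manip.pinch_z is the x of the grasp point in the tool frame, in m); x points along the fingers, y is the direction in which the jaws open and shut, and the axes are right-handed (so a half turn about x gives the same grasp; the last joint's range is limited). The gripper opens to 88 mm and grips with 3 to 60 N. Pads are 20 mm wide; open, the fingers measure 115 mm over their backs; the gripper's body (75 mm by 178 mm) begins 61 mm behind the grasp point.
Start: joints at [1.261, 0.423, 1.63, -0, 1.089, -0.019], TCP at [0.179, 0.599, 0.223] pointing down, gripper open.
Joint ranges: [-3, 3], [-0.9, 2.11], [0.09, 2.58], [-1.31, 4.45], [0.11, 2.69], [-2.54, 2.54]. Speed limits (rad/s): [2.39, 2.39, 3.01, 3.14, 3.14, 3.14].

INTERFACE

Orientations are given as a rotation vector (axis times angle).
In Python, from plant import manip gives the robot as it stands.
- The arm moves only by the tool servo_tool, never from a script. Its argument "deltas" is a list of rows, each a list of 5 numbers: the closure, from 0 (fully open) to 1 (shut), then the shift along the tool's x, y, z in m, then the turn about the tool's x in rad. In form: [[claw, x, y, z, roll], ...]. A call has 1 to 10 rows; each row shifts and turns the commanded pose from where the row before left it, along the tool's axes as they then stand; what a row does not reach is not made up. A row lasts 1/12 s, in which the tool goes at most 41.7 mm and 7.16 degrees, less where a joint would pass 70% of its speed; a pose out of reach is approached as far as the arm can. A call with a gripper value outside its range is refused whole. The fingers move at their own pace and stop on an object; "grip_force" is the grip in N (left out, the last holds). Time passes only in rows, so rows that do not move let the fingers close. It gives the time, the measured TCP pose, the force and the opening at its end, in the units of the state.
- manip.observe(): the state, without advancing time (a new reading comes with each control period).
- manip.snapshot(name): name is "scene" or "top"; returns the picture (480x640x3 uint8, red, green, blue); there is no depth.
- manip.camera_model(name): a dict with "intrinsics" (3x3 intrinsics, pixels), "rvec" (rotation vector, rad) and "tvec" (3), from world to camera coordinates, as OpenCV has them. Camera axes: x right, y down, z forward; pixel columns grow to the right and rows downward; lengths in m; the calibration is good to about 2 mm. A picture is of the moment at which its call begins. camera_model takes no time and is no camera call.
- manip.job_done(): hands the job in, once; it reports no verdict.
The state is a dict: "t": time; "joint_positions": joint angles; "qd": joint speeds; "joint_efforts": joint torques, N m; "tcp_pos": TCP position; "eef_rot": TCP orientation; "ft_force": force on the tool from outside, world axes, zero at the start; "wrist_torque": the same for the moment, N m; "grip_width": opening from 0.0 (shut) to 1.0 (fully open).
Only numpy, scipy, OpenCV 4.12 (cv2) and the standard library are available. Lean on these libraries where they do the work, as an engineer would, in place of code of your own. Each camera call takes 0.05 s, during which the arm holds its last target. There are 200 camera calls.

TASK

Stand the tall steel lug wrench socket in the tip bucket so that its weight trips the bucket and dumps it into the clear bin in front. Then push the bucket's tail plate down so that the emptied bucket comes back upright, and leave it like that with the socket in the bin. Leave the short socket where it is.

Things in the scene. Friction and masses are not known exactly. Their poses are not given: they have to be found in the camera images.
- lug_socket: Tall lug wrench socket: upright steel cylinder, 38 mm in diameter, 62 mm tall, about 0.35 kg. Origin at the centre of its underside. Stood in the middle of the bucket's pan (70 mm ahead of the hinge) and let go, it trips the bucket, which tips down and forward in under a second, away from what is above; nearer than 40 mm to the hinge it may not trip.
- short_socket: Bystander: a smaller steel socket, 29 mm in diameter, 36 mm tall, too light to trip the bucket. Origin at the centre of its underside.
- organizer: Fixed clear organizer carrying the bucket. Origin on the shelf below the hinge; x = dumping direction, z up. Hinge along y at z 170 mm between uprights 8 mm thick at y +-64, tops at z 184. Open bin x 12 to 222, y +-73, walls 70 high (far end 100). Behind it a lidded box to x -131, 73 high. Bucket pan when upright: inside x 14 to 118, y +-50, floor z 165, walls to z 195, front (+x) open.
- bucket (a joint): Bucket angle, rad: 0 upright on its stop, 1.05 fully tipped. Behind the hinge (organizer frame, mm): counterweight bar x -32 to -6, top z 210; flat tail plate 60 wide, from the hinge down to x -126, z 124; when tipped it rises to x -102, z 257. Emptied, it stays tipped; pressed straight down on the plate at x -80 with a few N to below about 0.5 it falls upright by itself and stays.

How it is judged:
By the outcome, as a careful person would: the job done as asked, in the order asked, and still so for the second after the job is handed in, with the robot touching nothing.
It also fails if it takes over 42 s, if anything falls off the work surface, if the arm or the gripper's body presses on something with over 40 N, if the wrist force passes 120 N, or if a joint passes its speed limit or range.

## Working session

There is one attempt and no reset: what is moved stays moved. The work goes in short steps, Python scripts to look and compute and a tool call to move; the robot and the scene stay as the last step left them, time stands still between calls to the robot, and variables do not carry over. Pictures are saved under pics/ and viewed, about 8 in all and at most 12, crops included, and the job is handed in when it is done.

Besides the shell and the picture viewer there is one more tool, called after "Call:" as name([rows], argument=value, ...), one row to a line, values as JSON. servo_tool: Moves the arm, as the interface text tells. Its arguments: {"type":"object","properties":{"deltas":{"type":"array","items":{"type":"array","items":{"type":"number"}}},"grip_force":{"type":"number"}},"required":["deltas"]}

```bash
mkdir -p pics; python3 - <<'E'
from plant import manip
import cv2
o=manip.observe();print({k:o[k] for k in('t','tcp_pos','eef_rot','ft_force','grip_width')})
for n in('scene','top'):
    cv2.imwrite(f'pics/{n}0.png',manip.snapshot(n)[:,:,::-1]); print(n,manip.camera_model(n))
E
```

```text
{'t': 0.0, 'tcp_pos': array([0.17900085, 0.59821379, 0.22187896]), 'eef_rot': array([ 0.22702726,  1.55897075, -0.22949502]), 'ft_force': array([0.36955783, 1.12909872, 0.12186718]), 'grip_width': 0.9974713513074659}
scene {'intrinsics': array([[526.11837538,   0.        , 320.36255407],
       [  0.        , 526.11837538, 234.20010948],
       [  0.        ,   0.        ,   1.        ]]), 'rvec': array([ 1.3506501 ,  2.23724224, -0.85387853]), 'tvec': array([ 0.16315261, -0.29495799,  1.20758105])}
top {'intrinsics': array([[524.33223438,   0.        , 316.53858545],
       [  0.        , 524.33223438, 239.59749031],
       [  0.        ,   0.        ,   1.        ]]), 'rvec': array([ 2.19625997, -2.20222399,  0.02444866]), 'tvec': array([0.09481525, 0.50283394, 1.01745875])}
```

View pics/scene0.png

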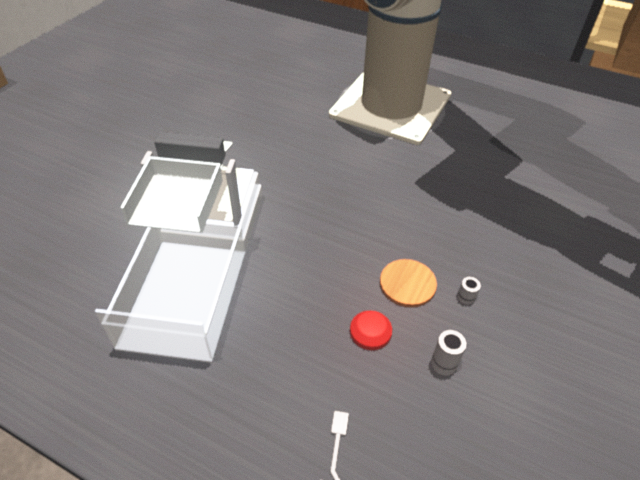

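View pics/top0.png

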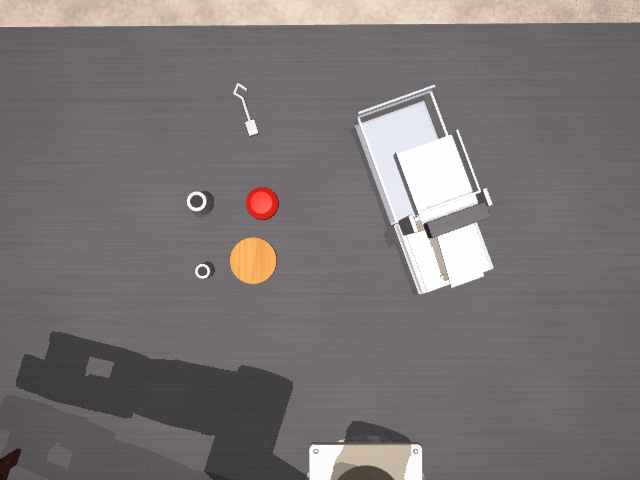

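The scene view shows the tall socket's top at about (451,343), the short one's at (470,286), and the organizer on the left. In the top view the tall socket's top is at (197,201), the short one's at (203,270), and the organizer spans (356–492, 87–293). Next I'll enlarge the organizer.

```bash
python3 - <<'E'
import cv2,numpy as np
t=cv2.imread('pics/top0.png');s=cv2.imread('pics/scene0.png')
a=t[80:305,342:507];b=s[130:355,95:275]
f=lambda i:cv2.resize(i,None,fx=2.3,fy=2.3,interpolation=cv2.INTER_CUBIC)
cv2.imwrite('pics/c1.png',np.hstack([f(a),f(b)]));print(f(a).shape)
E
```

```text
(518, 379, 3)
```

View pics/c1.png

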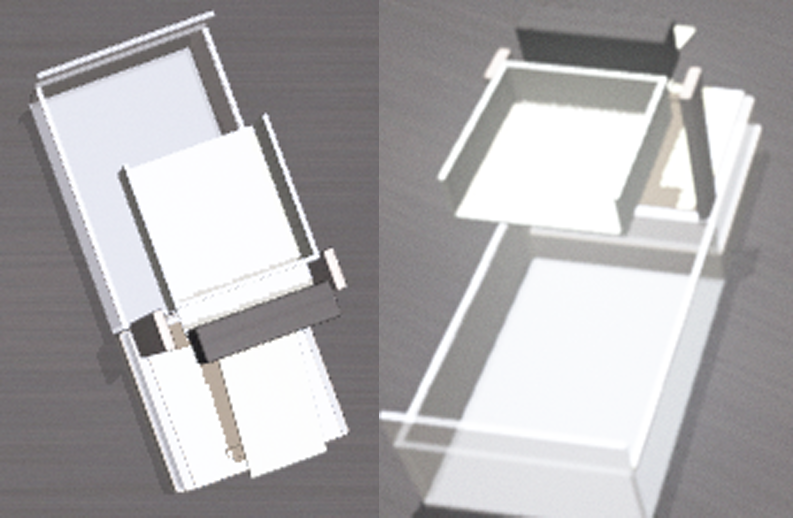

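The top view's left half shows the bin's far-wall corners at (40,78) and (213,14) and the tail end at (252,477) and (326,448). The pan front is at (124,166) and (266,116), and the bucket is upright. Now I'll fit the poses.

```bash
cat > h.py <<'E'
import cv2,numpy as np
from plant import manip
from scipy.optimize import least_squares
M={n:manip.camera_model(n) for n in('scene','top')}
def proj(n,P):
    m=M[n];return cv2.projectPoints(np.float64(P).reshape(-1,3),m['rvec'],m['tvec'],m['intrinsics'],None)[0][:,0]
def world(n,uv,z):
    m=M[n];R=cv2.Rodrigues(m['rvec'])[0];d=R.T@np.linalg.inv(m['intrinsics'])@[*uv,1];c=-R.T@m['tvec']
    return c+d*(z-c[2])/d[2]
E
python3 - <<'E'
from h import *
T=[((40,78),(.222,.073,.1)),((213,14),(.222,-.073,.1)),((252,477),(-.126,.03,.124)),((326,448),(-.126,-.03,.124)),
((124,166),(.118,.051,.195)),((266,116),(.118,-.051,.195)),((131,173),(.118,.05,.165)),((338,269),(.0,-.064,.184)),((316,257),(.014,-.05,.195))]
S=[((458,217),(.118,-.05,.165)),((612,232),(.118,.05,.165)),((505,65),(.013,-.051,.195)),((664,78),(.013,.051,.195)),((442,180),(.118,-.051,.195)),((690,80),(0,.064,.184))]
tu=np.array([p for p,_ in T])/2.3+[342,80];su=(np.array([p for p,_ in S])-[379,0])/2.3+[95,130]
tp=np.array([q for _,q in T]);sp=np.array([q for _,q in S])
def tf(v,P):
    c,s=np.cos(v[2]),np.sin(v[2]);return np.c_[v[0]+c*P[:,0]-s*P[:,1],v[1]+s*P[:,0]+c*P[:,1],P[:,2]]
f=lambda v:np.r_[(proj('top',tf(v,tp))-tu).ravel(),(proj('scene',tf(v,sp))-su).ravel()]
r=least_squares(f,[.5,-.1,0.3],loss='soft_l1');print(r.x);print(f(r.x).reshape(-1,2).round(1))
for k,P in dict(pan=(.07,0,.165),tail=(-.08,0,.24)).items():print(k,tf(r.x,np.array([P])))
# sockets
for n,c,z in(('top',(197,201),.062),('scene',(451,343),.062),('top',(203,270),.036),('scene',(470,286),.036)):
    g=cv2.imread(f'pics/{n}0.png',0);x,y=c;w=22;g=g[y-w:y+w,x-w:x+w]
    m=np.uint8(g>165);k,l,st,ce=cv2.connectedComponentsWithStats(m)
    for i in range(1,k):
        if st[i,4]<15:continue
        p=np.argwhere(l==i)[:,::-1].astype(np.float32)
        (u,v),rr=cv2.minEnclosingCircle(p);print(n,st[i],(u+x-w,v+y-w,rr),world(n,(u+x-w,v+y-w),z))
E
```

```text
[ 0.54417258 -0.12690071  0.34396176]
[[-1.  -1.6]
 [ 0.2 -1.3]
 [ 0.2  0.3]
 [ 0.6  1.1]
 [ 1.5 -0.5]
 [-0.6 -0.3]
 [-3.5 -0.2]
 [-0.7 -0.1]
 [-0.2 -0.9]
 [-0.6 -1.8]
 [ 3.6 -0.3]
 [ 0.3 -1.5]
 [-0.6 -0.2]
 [-0.1 -1.5]
 [-0.1 -0.1]]
pan [[ 0.61007241 -0.10329535  0.165     ]]
tail [[ 0.4688585  -0.15387827  0.24      ]]
top [ 12  12  19  20 174] (195.86585426330566, 200.62195205688477, 9.888004302978516) [0.57471877 0.31780117 0.062     ]
scene [  9   8  29  25 351] (452.2608699798584, 341.0869560241699, 14.591251373291016) [0.57322593 0.31537376 0.062     ]
top [ 14  16  15  15 103] (202.04782676696777, 270.7434787750244, 7.400352478027344) [0.44340628 0.31159372 0.036     ]
scene [ 14  12  19  16 164] (471.0, 283.5, 9.708344459533691) [0.44255598 0.30940813 0.036     ]
```

```bash
cat >> h.py <<'E'
def togo(p,yaw=0.344):
    o=manip.observe();R=cv2.Rodrigues(np.float64(o['eef_rot']))[0]
    a=np.arctan2(np.cos(yaw),-np.sin(yaw)); y=R[:,1]; b=np.arctan2(y[1],y[0])
    d=(a-b+np.pi/2)%np.pi-np.pi/2
    print('t',o['t'],'tcp',o['tcp_pos'].round(4),'grip',round(o['grip_width'],3),'F',o['ft_force'].round(1),'j6',o['joint_positions'][5].round(2))
    print('tool delta',(R.T@(np.array(p)-o['tcp_pos'])).round(4),'roll (tool x down)',round(-d,4));print(R.round(3))
E
python3 -c "
from h import *
togo((.574,.3165,.12))"
```

```text
t 0.1 tcp [0.179  0.5983 0.222 ] grip 0.999 F [-0.1 -1.   0.5] j6 -0.02
tool delta [ 0.1022 -0.1566  0.4592] roll (tool x down) -0.6347
[[-0.     0.287  0.958]
 [-0.001  0.958 -0.287]
 [-1.    -0.001  0.   ]]
```

Call:
servo_tool([
  [0,0,-0.0136,0.039,0],
  [0,0,-0.0136,0.039,0],
  [0,0,-0.0136,0.039,0],
  [0,0,-0.0136,0.039,0],
  [0,0,-0.0136,0.039,0],
  [0,0,-0.0136,0.039,0],
  [0,0,-0.0136,0.039,0],
  [0,0,-0.0136,0.039,0],
  [0,0,-0.0136,0.039,0],
  [0,0,-0.0136,0.039,0],
], grip_force=30)

```text
t: 0.93
tcp_pos: [0.515, 0.355, 0.2224]
eef_rot: [0.228, 1.559, -0.229]
ft_force: [0.6, 0.4, -0.4]
grip_width: 1.001
```

Call:
servo_tool([
  [0,0,-0.0103,0.035,0],
  [0,0,-0.0103,0.034,0],
  [0,0.016,0,0,-0.106],
  [0,0.016,0,0,-0.106],
  [0,0.016,0,0,-0.106],
  [0,0.016,0,0,-0.106],
  [0,0.016,0,0,-0.106],
  [0,0.016,0,0,-0.105],
  [0,0,0,0,0],
])

```text
t: 1.68
tcp_pos: [0.5718, 0.3159, 0.123]
eef_rot: [-0.275, 1.559, 0.272]
ft_force: [-0.5, -0.4, 0.1]
grip_width: 0.998
```

```bash
python3 -c "
from h import *
togo((.574,.3165,.026))
o=manip.observe()['tcp_pos']
a=manip.snapshot('top')[:,:,::-1];b=manip.snapshot('scene')[:,:,::-1]
f=lambda i:cv2.resize(i,None,fx=2,fy=2)
cv2.imwrite('pics/c2.png',np.hstack([f(a[100:340,110:310]),f(b[200:440,350:550])]))"
```

```text
t 1.6833 tcp [0.5718 0.3159 0.123 ] grip 0.998 F [-0.5 -0.4  0.1] j6 -1.43
tool delta [ 0.0969 -0.0001  0.0029] roll (tool x down) 0.0038
[[-0.006 -0.341  0.94 ]
 [-0.003  0.94   0.341]
 [-1.    -0.001 -0.006]]
```

View pics/c2.png

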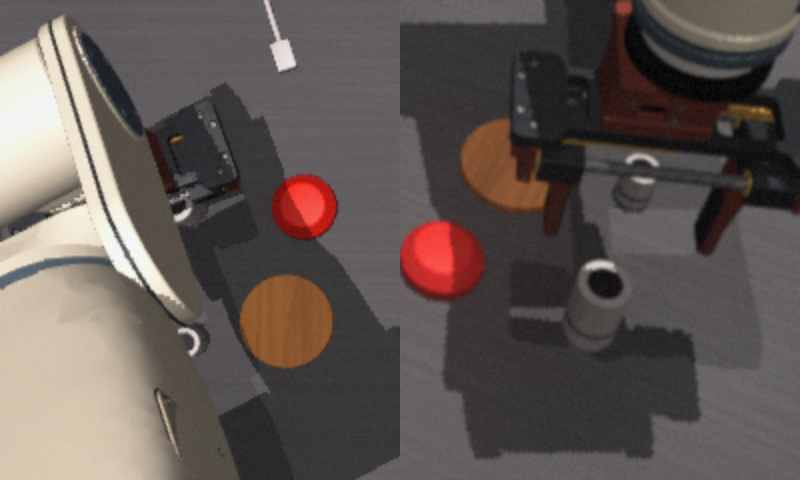

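The gripper is above the tall socket, with the finger tips at (550,215) and (710,240) and the socket top at (605,280). The short socket at (637,168) and the red bowl are clear of it.

Call:
servo_tool([
  [0,0.024,0,0.003,0],
  [0,0.024,0,0,0],
  [0,0.024,0,0,0],
  [0,0.025,0,0,0],
  [0,0,0,0,0],
  [1,0,0,0,0],
  [1,0,0,0,0],
  [1,0,0,0,0],
  [1,0,0,0,0],
  [1,0,0,0,0],
], grip_force=30)

```text
t: 2.62
tcp_pos: [0.5776, 0.3186, 0.0312]
eef_rot: [-0.269, 1.552, 0.27]
ft_force: [-0.1, 0.4, -0.2]
grip_width: 0.661
```

Call:
servo_tool([
  [1,0,0,0,0],
  [1,0,0,0,0],
  [1,0,0,0,0],
  [1,0,0,0,0],
])

```text
t: 2.95
tcp_pos: [0.577, 0.3181, 0.03]
eef_rot: [-0.27, 1.554, 0.27]
ft_force: [1.5, -0.5, 3.4]
grip_width: 0.429
```

```bash
python3 -c "
from h import *
togo((.610,-.1033,.29))"
```

```text
t 2.95 tcp [0.577  0.3181 0.03  ] grip 0.429 F [ 1.5 -0.5  3.4] j6 -1.43
tool delta [-0.26   -0.4078 -0.111 ] roll (tool x down) 0.0001
[[ 0.    -0.337  0.941]
 [ 0.     0.941  0.337]
 [-1.    -0.     0.   ]]
```

Call:
servo_tool([
  [1,-0.01,0,0,0],
  [1,-0.025,0,0,0],
  [1,-0.035,0,0,0],
  [1,-0.035,0,0,0],
  [1,-0.035,0,0,0],
  [1,-0.035,0,0,0],
  [1,-0.035,0,0,0],
  [1,-0.03,0,0,0],
  [1,-0.02,0,0,0],
  [1,0,0,0,0],
])

```text
t: 3.78
tcp_pos: [0.5785, 0.3191, 0.2953]
eef_rot: [-0.268, 1.546, 0.272]
ft_force: [1.3, 0.2, -3.9]
grip_width: 0.428
```

Call:
servo_tool([
  [1,0,-0.015,-0.004,0],
  [1,0,-0.03,-0.008,0],
  [1,0,-0.03,-0.008,0],
  [1,0,-0.03,-0.008,0],
  [1,0,-0.03,-0.008,0],
  [1,0,-0.03,-0.008,0],
  [1,0,-0.03,-0.008,0],
  [1,0,-0.03,-0.008,0],
  [1,0,-0.03,-0.008,0],
  [1,0,-0.03,-0.008,0],
])

```text
t: 4.62
tcp_pos: [0.5995, 0.022, 0.2869]
eef_rot: [-0.27, 1.559, 0.271]
ft_force: [1.3, -0.6, -3.5]
grip_width: 0.429
```

Call:
servo_tool([
  [1,0,-0.03,-0.008,0],
  [1,0,-0.03,-0.008,0],
  [1,0,-0.03,-0.009,0],
  [1,0,-0.02,-0.006,0],
  [1,0,-0.013,-0.004,0],
  [1,0,0,0,0],
  [1,0,0,0,0],
])

```text
t: 5.2
tcp_pos: [0.6089, -0.1037, 0.288]
eef_rot: [-0.268, 1.557, 0.27]
ft_force: [-0.3, 0.5, -2.5]
grip_width: 0.433
```

```bash
python3 -c "
from h import *
togo((.610,-.1033,.1965))
a=manip.snapshot('top')[:,:,::-1];b=manip.snapshot('scene')[:,:,::-1]
f=lambda i:cv2.resize(i,None,fx=2,fy=2)
cv2.imwrite('pics/c3.png',np.hstack([f(a[70:310,330:530]),f(b[20:260,80:280])]))"
```

```text
t 5.2 tcp [ 0.6089 -0.1037  0.288 ] grip 0.433 F [-0.3  0.5 -2.5] j6 -2.1
tool delta [ 0.0915 -0.0002  0.0013] roll (tool x down) -0.0014
[[-0.003 -0.336  0.942]
 [ 0.001  0.942  0.336]
 [-1.     0.002 -0.002]]
```

View pics/c3.png

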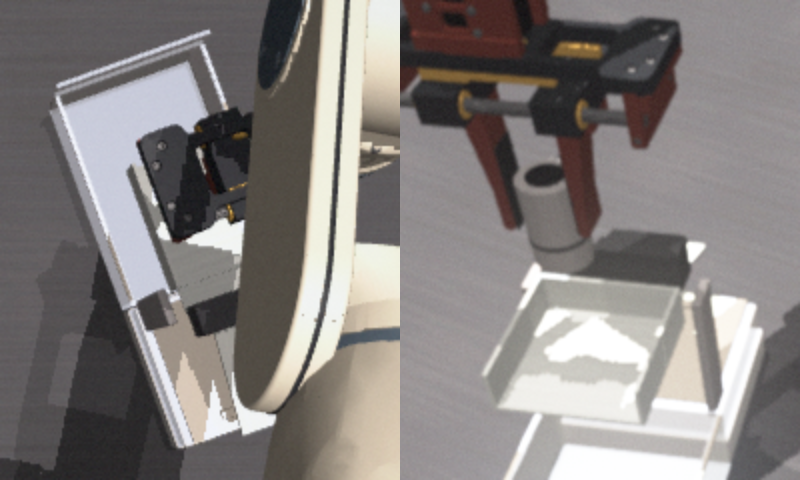

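The socket is held upright above the upright pan, with its top at (545,175) and its underside near (563,268) in the right half.

Call:
servo_tool([
  [1,0.015,0,0.001,0],
  [1,0.02,0,0,0],
  [1,0.02,0,0,0],
  [1,0.015,0,0,0],
  [1,0.01,0,0,0],
  [1,0.005,0,0,0],
  [1,0,0,0,0],
  [1,0,0,0,0],
])

```text
t: 5.97
tcp_pos: [0.6113, -0.1027, 0.2052]
eef_rot: [-0.271, 1.553, 0.27]
ft_force: [0.2, 0.7, -3.8]
grip_width: 0.427
```

```bash
python3 -c "
from h import *
togo((.610,-.1033,.1955))
for d in(.032,-.032):print(proj('scene',(.607,-.105,.288-.03 if d>0 else .288+.032)))
b=manip.snapshot('scene')[:,:,::-1]
cv2.imwrite('pics/c4.png',cv2.resize(b[80:240,90:260],None,fx=3,fy=3))"
```

```text
t 5.9667 tcp [ 0.6113 -0.1027  0.2052] grip 0.427 F [ 0.2  0.7 -3.8] j6 -2.1
tool delta [ 0.0097 -0.0002 -0.0015] roll (tool x down) 0.0008
[[ 0.001 -0.338  0.941]
 [-0.     0.941  0.338]
 [-1.    -0.     0.001]]
[[162.39955393 148.63505524]]
[[151.92105904 107.875592  ]]
```

View pics/c4.png

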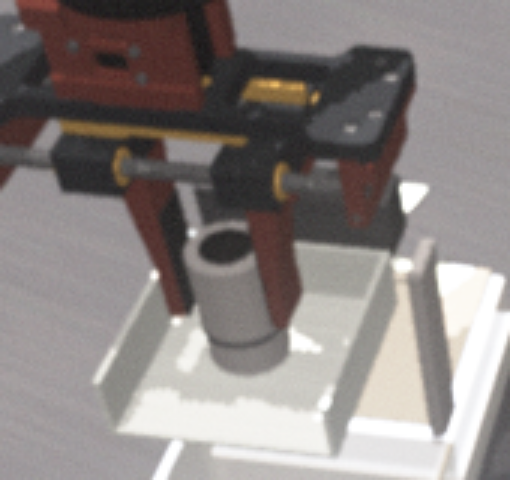

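The socket hangs over the middle of the pan, with its underside near (250,355) in the crop, and it's clear of the walls.

Call:
servo_tool([
  [1,0.003,0,0,0],
  [1,0.003,0,0,0],
  [1,0.001,0,0,0],
  [1,0,0,0,0],
  [1,0,0,0,0],
])

```text
t: 6.43
tcp_pos: [0.6109, -0.1031, 0.1977]
eef_rot: [-0.27, 1.554, 0.27]
ft_force: [-0.3, -0.9, -3.1]
grip_width: 0.426
```

Call:
servo_tool([
  [1,0.001,0,0,0],
  [1,0,0,0,0],
  [1,0,0,0,0],
])

```text
t: 6.68
tcp_pos: [0.6109, -0.1031, 0.1967]
eef_rot: [-0.27, 1.554, 0.27]
ft_force: [-0.3, -0.6, -4.4]
grip_width: 0.423
```

Call:
servo_tool([
  [1,0.001,0,0,0],
  [1,0,0,0,0],
  [0.32,0,0,0,0],
  [0.32,0,0,0,0],
  [0.32,0,0,0,0],
  [0.32,0,0,0,0],
  [0.32,0,0,0,0],
  [0.32,0,0,0,0],
])

```text
t: 7.35
tcp_pos: [0.6111, -0.1031, 0.1959]
eef_rot: [-0.27, 1.553, 0.27]
ft_force: [-0.3, 0.6, -0.0]
grip_width: 0.678
```

Call:
servo_tool([
  [0.32,0,0,0,0],
  [0.32,0,0,0,0],
  [0.32,0,0,0,0],
  [0.32,0,0,0,0],
  [0.32,0,0,0,0],
  [0.32,0,0,0,0],
  [0.32,0,0,0,0],
  [0.32,0,0,0,0],
])

```text
t: 8.02
tcp_pos: [0.611, -0.103, 0.1957]
eef_rot: [-0.27, 1.554, 0.27]
ft_force: [0.0, 0.1, 0.8]
grip_width: 0.679
```

```bash
python3 -c "
from h import *
togo((.610,-.1033,.30))
b=manip.snapshot('scene')[:,:,::-1]
cv2.imwrite('pics/c5.png',cv2.resize(b[80:370,80:290],None,fx=2,fy=2))"
```

```text
t 8.0167 tcp [ 0.611  -0.103   0.1957] grip 0.679 F [0.  0.1 0.8] j6 -2.1
tool delta [-1.043e-01  1.000e-04 -1.000e-03] roll (tool x down) 0.0002
[[-0.    -0.337  0.941]
 [ 0.     0.941  0.337]
 [-1.     0.    -0.   ]]
```

View pics/c5.png

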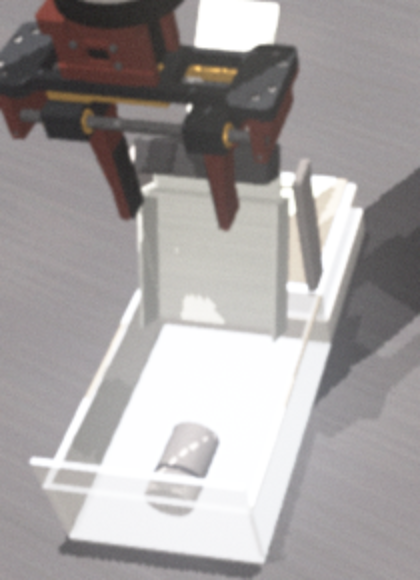

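The bucket tipped and the socket lies in the bin at about (190,450) in the crop. Now I'll lift, shut the gripper and go over the tail.

Call:
servo_tool([
  [0.32,-0.02,0,0,0],
  [0.32,-0.03,0,0,0],
  [0.32,-0.035,0,0,0],
  [1,-0.03,0,0,0],
  [1,-0.01,0,0,0],
  [1,0,0,-0.015,0],
  [1,0,0,-0.03,0],
  [1,0,0,-0.03,0],
  [1,0,0,-0.03,0],
  [1,0,0,-0.03,0],
])

```text
t: 8.9
tcp_pos: [0.4822, -0.1487, 0.3197]
eef_rot: [-0.27, 1.555, 0.271]
ft_force: [0.7, -0.1, 0.3]
grip_width: 0.186
```

Call:
servo_tool([
  [1,0,0,-0.015,0],
  [1,0,0,0,0],
  [1,0,0,0,0],
  [1,0,0,0,0],
])

```text
t: 9.23
tcp_pos: [0.4708, -0.1536, 0.3207]
eef_rot: [-0.27, 1.553, 0.27]
ft_force: [0.9, 0.5, -0.3]
grip_width: 0.005
```

```bash
python3 -c "
from h import *
togo((.469,-.154,.25))
b=manip.snapshot('scene')[:,:,::-1]
cv2.imwrite('pics/c6.png',cv2.resize(b[30:270,80:290],None,fx=2,fy=2))"
```

```text
t 9.2333 tcp [ 0.4708 -0.1536  0.3207] grip 0.005 F [ 0.9  0.5 -0.3] j6 -2.25
tool delta [ 0.0707  0.0003 -0.0019] roll (tool x down) 0.0001
[[ 0.001 -0.337  0.941]
 [ 0.     0.941  0.337]
 [-1.    -0.     0.001]]
```

View pics/c6.png

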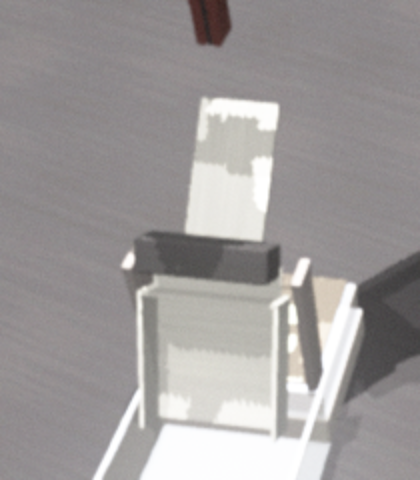

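The shut fingers, with tips at (210,40), are above the raised tail plate, whose end is at (240,100). Pressing down now.

Call:
servo_tool([
  [1,0.02,0,-0.002,0],
  [1,0.025,0,0,0],
  [1,0.015,0,0,0],
  [1,0.008,0,0,0],
  [1,0.008,0,0,0],
  [1,0.008,0,0,0],
  [1,0.008,0,0,0],
  [1,0.008,0,0,0],
])

```text
t: 9.95
tcp_pos: [0.4685, -0.1544, 0.2205]
eef_rot: [-0.271, 1.553, 0.27]
ft_force: [-0.3, -0.8, 0.5]
grip_width: 0.008
```

Call:
servo_tool([
  [1,0.008,0,0,0],
  [1,0.008,0,0,0],
  [1,0.008,0,0,0],
  [1,0.008,0,0,0],
  [1,0.008,0,0,0],
  [1,0.008,0,0,0],
  [1,0,0,0,0],
  [1,0,0,0,0],
  [1,0,0,0,0],
])

```text
t: 10.7
tcp_pos: [0.4681, -0.1544, 0.1728]
eef_rot: [-0.27, 1.554, 0.27]
ft_force: [-0.4, 0.3, 0.3]
grip_width: 0.001
```

```bash
python3 -c "
from h import *
togo((.469,-.154,.33))
b=manip.snapshot('scene')[:,:,::-1]
cv2.imwrite('pics/c7.png',cv2.resize(b[90:360,80:290],None,fx=2,fy=2))"
```

```text
t 10.7 tcp [ 0.4681 -0.1544  0.1728] grip 0.001 F [-0.4  0.3  0.3] j6 -2.26
tool delta [-0.1572  0.      0.001 ] roll (tool x down) 0.0001
[[ 0.    -0.337  0.941]
 [-0.     0.941  0.337]
 [-1.    -0.     0.   ]]
```

View pics/c7.png

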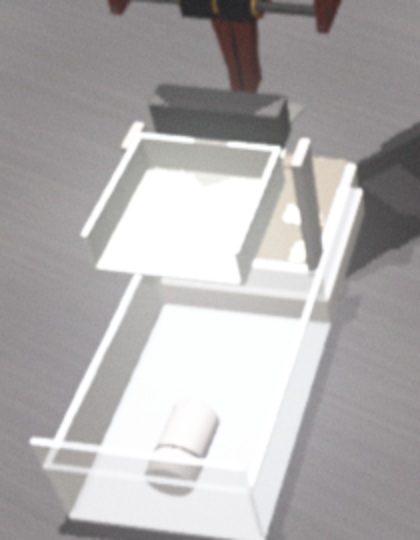

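The bucket is upright again and the socket is still in the bin at about (187,430). I'll retreat straight up, then back and to the side, and check once more.

Call:
servo_tool([
  [1,-0.015,0,0,0],
  [1,-0.03,0,0,0],
  [1,-0.035,0,0,0],
  [1,-0.035,0,0,0],
  [1,-0.03,0,0,0],
  [1,-0.015,0,0,0],
  [1,0,0.03,0,0],
  [1,0,0.03,0,0],
  [1,0,0.03,0,0],
  [1,0,0.03,0,0],
])

```text
t: 11.58
tcp_pos: [0.4268, -0.0405, 0.3333]
eef_rot: [-0.27, 1.553, 0.269]
ft_force: [1.1, 0.0, -0.1]
grip_width: 0.002
```

Call:
servo_tool([
  [1,0,0.03,0,0],
  [1,0,0.03,0,0],
  [1,0,0.015,0,0],
  [1,0,0,0,0],
  [1,0,0,0,0],
  [1,0,0,0,0],
  [1,0,0,0,0],
])

```text
t: 12.17
tcp_pos: [0.4025, 0.0284, 0.3329]
eef_rot: [-0.27, 1.554, 0.269]
ft_force: [-1.0, 0.5, 0.0]
grip_width: 0.005
```

```bash
python3 -c "
from h import *
togo((.469,-.154,.33))
cv2.imwrite('pics/end.png',manip.snapshot('scene')[:,:,::-1])"
```

```text
t 12.1667 tcp [0.4025 0.0284 0.3329] grip 0.005 F [-1.   0.5  0. ] j6 -1.87
tool delta [ 0.0029 -0.1942  0.0012] roll (tool x down) -0.0008
[[ 0.001 -0.336  0.942]
 [-0.     0.942  0.336]
 [-1.    -0.     0.   ]]
```

View pics/end.png

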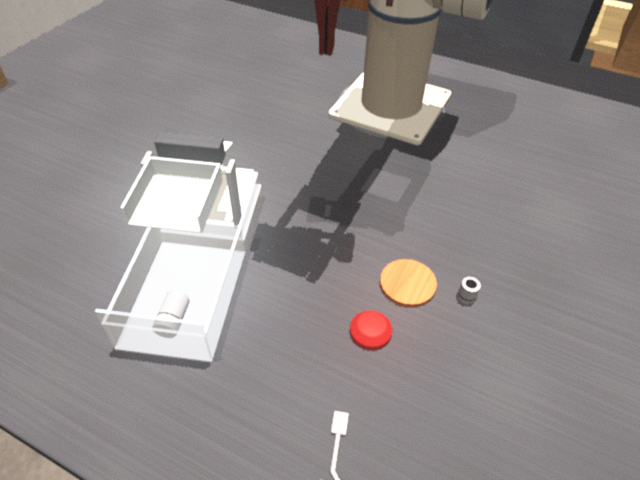

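The final view shows the bucket upright, with the pan at about (175,190) as at the start. The socket is in the bin at (172,308), the short socket hasn't moved from (470,287), and the arm is clear.

```bash
python3 -c "
from plant import manip
print(manip.job_done())"
```

```text
the job is handed in; nothing more can be done
None
```

The job is done and handed in after about 12 s of robot time. I stood the tall socket in the middle of the pan, and it tripped the bucket and dumped into the bin. I then pressed the tail plate down with the shut fingers, and the bucket fell back upright.

In the last picture, after the arm had withdrawn, the bucket was upright with the socket lying in the bin. The short socket was where it started and nothing else had moved. Measured wrist forces stayed under about 5 N at every reading, and no check failed or disagreed.

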